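Light the burner under the soup pot

TASK

Turn on the burner under the lidded soup pot: push the knob directly in front of that burner down, keep it down to get past its safety stop, turn it counter-clockwise (seen from above) fully on, as far as it goes, and let it spring up again. Leave the knob of the frying pan's burner off, and do not shift the pot or the pan.

Things in the scene. Friction and masses are not known exactly. Their poses are not given: they have to be found in the camera images.
- hob: Low steel two-burner gas hob, 320 mm deep (x), 400 mm wide (y), deck 60 mm above the table, fixed. Origin under its centre on the table; x away from the robot, y left, z up. Burner centres at x = 0.065, y = +0.100 (left) and -0.100 (right); grates 85 mm above the table. A knob stands on the deck in front of each burner.
- soup_pot: Steel soup pot with a closed lid, 150 mm across and 100 mm high with the lid's black knob, two small side handles; origin at the centre of its underside, z up. It stands on the left or the right burner; its centre has y > 0 in the hob frame when it is on the left burner.
- frying_pan: Open steel frying pan, 170 mm across and 35 mm high, with one long black handle pointing away from the robot; origin at the centre of its underside, x along the handle, z up. It stands on the other burner.
- left_knob (a point): left knob: black flange 52 mm across, 6 mm thick, with an upright bar 46 long, 13 thick, 28 mm high. Point on its upright axis (hob x -0.115, y +0.100), 12 mm below the bar's top, 16 mm above the flange, 96 mm above the table at rest; moves with the knob. x along the bar (at off parallel to hob x), z up. Pushes down 12 mm on a spring (3 N to start, 10 N at the bottom); springs up when let go.
- right_knob (a point): right knob: black flange 52 mm across, 6 mm thick, with an upright bar 46 long, 13 thick, 28 mm high. Point on its upright axis (hob x -0.115, y -0.100), 12 mm below the bar's top, 16 mm above the flange, 96 mm above the table at rest; moves with the knob. x along the bar (at off parallel to hob x), z up. Pushes down 12 mm on a spring (3 N to start, 10 N at the bottom); springs up when let go.
- left_turn (a joint): Turn of the left knob, rad, counter-clockwise from above: 0 off, 1.35 fully on, at its end stop, the bar pointing at the longer mark on the deck. If not pushed down, blocked by a safety stop at 0.22; held down 8 to 12 mm it passes, and beyond 0.85 may come up. It stays where it is left (friction 0.04 N m).
- right_turn (a joint): Turn of the right knob, rad, counter-clockwise from above: 0 off, 1.35 fully on, at its end stop, the bar pointing at the longer mark on the deck. If not pushed down, blocked by a safety stop at 0.22; held down 8 to 12 mm it passes, and beyond 0.85 may come up. It stays where it is left (friction 0.04 N m).

How it is judged:
By the outcome, as a careful person would: the job done as asked, in the order asked, and still so for the second after the job is handed in, with the robot touching nothing.
It also fails if it takes over 32 s, if anything falls off the work surface, if the arm or the gripper's body presses on something with over 40 N, if the wrist force passes 120 N, or if a joint passes its speed limit or range.

ROBOT

A 6-joint arm with a two-finger parallel gripper is mounted at the origin on a cart in front of the work surface, level with it; the furniture and walls round the work are solid. World frame = base frame: x ahead of the robot, y to its left, z up, the work surface at z = 0. Lengths are in m, angles in rad, forces in N, time in s.
With the tool pointing down it reaches from about 0.35 to 0.85 m from the base axis. Payload 8.1 kg.
Tool frame: the origin (TCP) lies between the finger pads; the fingertips stand 14 mm ahead of it and the grasp point (between the pads) lies 5 mm behind it; z points along the fingers, y is the line along which they close (so a half turn about z gives the same grasp; the last joint's range is limited). The gripper opens to 93 mm and grips with 3 to 60 N. Pads are 15 mm wide; open, the fingers measure 128 mm over their backs; the gripper's body (75 mm by 188 mm) begins 65 mm behind the grasp point.
Start: joints at [1.237, 0.13, 1.488, -0, 1.523, -0.085], TCP at [0.148, 0.582, 0.233] pointing down, gripper open.
Joint ranges: [-2.96, 2.96], [-0.89, 2.26], [0.02, 2.5], [-1.34, 4.48], [0, 2.73], [-2.66, 2.66]. Speed limits (rad/s): [2.39, 2.39, 2.79, 3.14, 3.14, 3.14].

INTERFACE

Orientations are given as a rotation vector (axis times angle).
In Python, from plant import robot gives the robot as it stands.
- The arm moves only by the tool arm_command, never from a script. Its argument "targets" is a list of rows, each an object of numbers: "x", "y", "z": the shift along the world's x, y, z in units of 500 mm (1.0 is 500 mm); "rx", "ry", "rz": the turn, a rotation vector about the world's x, y, z in units of 2 rad (1.0 is 2 rad); "claw": the closure in counts, from 0 (fully open) to 255 (shut). In form: [{"x": .., "y": .., "z": .., "rx": .., "ry": .., "rz": .., "claw": ..}, ...]. A call has 1 to 10 rows; each row is the pose to reach, as a shift and turn from the pose commanded when the call began; what a row does not reach only later rows make up. A row lasts 1/12 s, in which the tool goes at most 41.7 mm and 7.16 degrees, less where a joint would pass 70% of its speed; a pose out of reach is approached as far as the arm can. A call with a number of a shift or a turn outside -1 to 1 is refused whole. A call with a gripper value outside its range is refused whole. The fingers move at their own pace and stop on an object; "squeeze" is the grip in N (left out, the last holds). Time passes only in rows, so rows that repeat a pose let the fingers close. It gives the time, the measured TCP pose, the force, the opening and the grip force at its end, in the units of the state.
- robot.read_state(): the state, without advancing time (a new reading comes with each control period).
- robot.read_camera(name): name is "scene" or "side" or "wrist"; returns (picture, depth): 420x560x3 uint8, red, green, blue; 420x560 float32, m along the optical axis (not along the pixel's ray), 0 where there is no reading.
- robot.get_calibration(name): a dict with "intrinsics" (3x3 intrinsics, pixels), "origin" and "orientation" of the camera in the world. Camera axes: x right, y up, looking along -z (the intrinsics and any distortion apply to the point x, -y, -z); pixel columns grow to the right and rows downward; lengths in m; the calibration is good to about 2 mm. A picture is of the moment at which its call begins: read the wrist's pose just before it. get_calibration takes no time and is no camera call; for the wrist camera it gives the pose at the moment of the call.
- robot.close_job(): hands the job in; it is judged then, once.
The state is a dict: "t": time; "q": joint angles; "dq": joint speeds; "joint_torque": joint torques, N m; "tool_pos": TCP position; "orientation": TCP orientation; "force": force on the tool from outside, world axes, zero at the start; "wrist_torque": the same for the moment, N m; "opening": finger opening in m; "gripper_force": force on a finger pad.
Only numpy, scipy, OpenCV 4.12 (cv2) and the standard library are available. Lean on these libraries where they do the work, as an engineer would, in place of code of your own. Each camera call takes 0.05 s, during which the arm holds its last target. There are 200 camera calls.

## Working session

There is one attempt and no reset: what is moved stays moved. The work goes in short steps, Python scripts to look and compute and a tool call to move; the robot and the scene stay as the last step left them, time stands still between calls to the robot, and variables do not carry over. Pictures are saved under pics/ and viewed, at most 10 in all, crops included, and the job is handed in when it is done.

Besides the shell and the picture viewer there is one more tool, called in YAML: its name, and indented under it one key for each argument. arm_command: Moves the arm, as the interface text tells. Shifts and turns lie within -1 to 1; 1 stands for 500 mm of shift or 2 rad of turn. Its arguments: {"type":"object","properties":{"targets":{"type":"array","items":{"type":"object","properties":{"x":{"type":"number","minimum":-1,"maximum":1},"y":{"type":"number","minimum":-1,"maximum":1},"z":{"type":"number","minimum":-1,"maximum":1},"rx":{"type":"number","minimum":-1,"maximum":1},"ry":{"type":"number","minimum":-1,"maximum":1},"rz":{"type":"number","minimum":-1,"maximum":1},"claw":{"type":"number"}}}},"squeeze":{"type":"number"}},"required":["targets"]}

```bash
mkdir -p pics
cat > h.py <<'E'
import numpy as np,cv2
from plant import robot
def snap(n,f):
    c=robot.get_calibration(n); p,d=robot.read_camera(n)
    cv2.imwrite(f'pics/{f}.png',p[:,:,::-1]); np.savez(f'pics/{f}.npz',p=p,d=d,K=c['intrinsics'],o=c['origin'],R=c['orientation']); print({k:np.round(v,3).tolist() for k,v in c.items() if not isinstance(v,str)})
def load(f): return np.load(f'pics/{f}.npz')
def Rm(R):
    R=np.array(R); return R if R.shape==(3,3) else cv2.Rodrigues(R.astype(float))[0]
def ray(s,u,v):
    K=s['K']; return Rm(s['R'])@np.array([(u-K[0,2])/K[0,0],-(v-K[1,2])/K[1,1],-1])
def onplane(s,u,v,z):
    r=ray(s,u,v); return s['o']+r*(z-s['o'][2])/r[2]
def cloud(s):
    v,u=np.mgrid[:420,:560]; K=s['K']; d=s['d']
    P=np.stack([(u-K[0,2])/K[0,0]*d,-(v-K[1,2])/K[1,1]*d,-d],-1)
    return P@Rm(s['R']).T+s['o']
E
python3 - <<'E'
from h import *
print(robot.read_state())
snap('scene','sc1'); snap('side','sd1')
a=cv2.imread('pics/sc1.png');b=cv2.imread('pics/sd1.png')
cv2.imwrite('pics/both.png',cv2.resize(np.vstack([a,b]),(400,600)))
E
```

```text
{'t': 0.0, 'q': array([ 1.23658836e+00,  1.31176934e-01,  1.48926754e+00,  1.13862405e-05,
        1.52300524e+00, -8.54011658e-02]), 'dq': array([ 0.00012584,  0.00118719, -0.00099574,  0.00053016, -0.00190049,
        0.00039574]), 'joint_torque': array([ 9.49876230e-04, -5.59858990e+01, -4.91743541e+01,  7.70156574e-02,
        3.56639957e-02, -7.95817556e-06]), 'tool_pos': array([0.14754438, 0.58101435, 0.23158446]), 'orientation': array([-3.89768845e-01, -3.11691782e+00,  2.84900928e-03]), 'force': array([ 0.1396694 ,  0.19078195, -0.17491519]), 'wrist_torque': array([ 0.02011356, -0.00280871, -0.00181974]), 'gripper_force': 0.0, 'opening': 0.09280883664493368}
{'intrinsics': [[430.527, 0.0, 284.149], [0.0, 430.527, 213.463], [0.0, 0.0, 1.0]], 'origin': [0.041, 0.543, 0.477], 'orientation': [0.535, -1.242, -2.001]}
{'intrinsics': [[520.236, 0.0, 278.582], [0.0, 520.236, 217.744], [0.0, 0.0, 1.0]], 'origin': [0.494, 0.741, 0.538], 'orientation': [0.113, -1.475, -2.673]}
```

View pics/sc1.png

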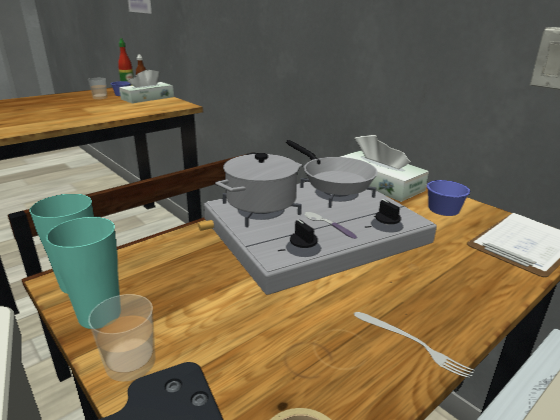

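View pics/sd1.png

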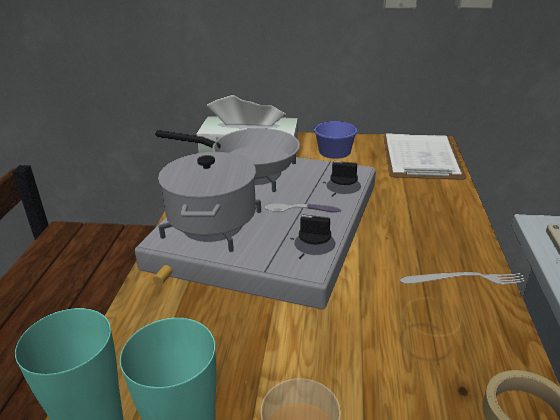

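The pot is on the left burner. The left knob is at (304,237) in the scene view and (316,230) in the side view; the right knob is at (388,213) and (344,174). A spoon lies between the knobs. Next I'll measure the knobs.

Run:
```python
from h import *
S={}
for f,boxes in (('sc1',{'L':(280,215,335,260),'R':(365,195,410,235)}),('sd1',{'L':(290,205,345,255),'R':(322,155,370,195)})):
    s=load(f); C=cloud(s); g=s['p'].max(2)<60
    for k,(a,b,c,d) in boxes.items():
        m=np.zeros(g.shape,bool); m[b:d,a:c]=g[b:d,a:c]
        P=C[m&(s['d']>0)]; t=P[P[:,2]>0.085]
        (u,v)=np.median(np.argwhere(m&(C[:,:,2]>.085)),0)[::-1]
        S[f,k]=(s['o'],ray(s,u,v))
        cv=cv2.fitLine(t[:,:2].astype(np.float32),cv2.DIST_L2,0,.01,.01).ravel()
        top=P[P[:,2]>np.percentile(P[:,2],98)-.004]
        print(f,k,m.sum(),'z',np.percentile(P[:,2],[2,50,98]).round(4),'barmean',t.mean(0).round(4),'bbox',t.min(0).round(3),t.max(0).round(3),'top',top.mean(0).round(4),'yaw',np.arctan2(cv[1],cv[0]).round(3))
for k in 'LR':
    A=np.zeros((3,3));b=np.zeros(3)
    for f in('sc1','sd1'):
        o,r=S[f,k]; r=r/np.linalg.norm(r); M=np.eye(3)-np.outer(r,r);A+=M;b+=M@o
    print('tri',k,np.linalg.solve(A,b).round(4))
```

```text
sc1 L 511 z [0.0762 0.0868 0.1098] barmean [0.5178 0.0623 0.0992] bbox [0.499 0.055 0.085] [0.546 0.068 0.111] top [0.5175 0.061  0.1084] yaw -0.046
sc1 R 438 z [0.0663 0.0884 0.1095] barmean [ 0.4751 -0.1323  0.0986] bbox [ 0.455 -0.141  0.085] [ 0.501 -0.127  0.11 ] top [ 0.4749 -0.1333  0.1082] yaw -0.086
sd1 L 785 z [0.0627 0.0878 0.1089] barmean [0.5228 0.0626 0.0986] bbox [0.502 0.054 0.085] [0.547 0.068 0.11 ] top [0.5216 0.0611 0.1074] yaw -0.108
sd1 R 537 z [0.0753 0.0886 0.1088] barmean [ 0.4794 -0.1322  0.0979] bbox [ 0.457 -0.138  0.085] [ 0.502 -0.126  0.11 ] top [ 0.4778 -0.1328  0.1074] yaw -0.131
tri L [0.5222 0.0561 0.0955]
tri R [ 0.4781 -0.136   0.0966]
```

Run:
```python
from h import *
P=np.vstack([cloud(load(f))[load(f)['d']>0] for f in('sc1','sd1')])
# high objects over the table by 5cm cell
w=P[(P[:,2]>.14)&(P[:,2]<.4)&(P[:,0]>.05)&(P[:,0]<.8)&(abs(P[:,1])<.75)]
for c in np.unique((w[:,:2]//.1),axis=0):
    q=w[((w[:,:2]//.1)==c).all(1)]; print((c*.1).round(1),len(q),q[:,2].max().round(3),end=' | ')
k=np.array([.522,.061]); a=np.arctan2(-(.5220-.4780),.194); c,s=np.cos(a),np.sin(a); print('\nyaw',a)
H=P.copy(); d=P[:,:2]-k; H[:,0]=c*d[:,0]+s*d[:,1]-.115; H[:,1]=-s*d[:,0]+c*d[:,1]+.1
pot=H[(abs(H[:,0]-.065)<.11)&(abs(H[:,1]-.1)<.12)&(H[:,2]>.1)]
for z in np.arange(.1,.2,.01):
    q=pot[(pot[:,2]>z)&(pot[:,2]<z+.01)]
    if len(q): 
        q2=q[abs(q[:,1]-.1)<.04]; print(z.round(2),len(q),'min',q.min(0)[:2].round(3),'max',q.max(0)[:2].round(3),'frontx', q2[:,0].min().round(3) if len(q2) else '')
```

```text
[ 0.  -0.6] 1850 0.322 | [ 0.1 -0.6] 3480 0.322 | [ 0.1 -0.5] 99 0.331 | [0.1 0.4] 2518 0.348 | [0.1 0.5] 4851 0.394 | [ 0.2 -0.6] 3398 0.328 | [ 0.2 -0.5] 204 0.331 | [ 0.3 -0.6] 5497 0.323 | [ 0.3 -0.5] 1283 0.4 | [ 0.4 -0.6] 7955 0.4 | [ 0.4 -0.5] 97 0.4 | [ 0.5 -0.6] 7456 0.4 | [ 0.6 -0.6] 6745 0.4 | [ 0.6 -0.1] 745 0.17 | [0.6 0. ] 3444 0.187 | [0.6 0.1] 201 0.148 | [0.6 0.3] 2491 0.162 | [0.6 0.4] 2200 0.162 | [ 0.7 -0.6] 6083 0.4 | [ 0.7 -0.1] 325 0.169 | [0.7 0. ] 2041 0.186 | [0.7 0.1] 107 0.147 | [0.7 0.3] 1832 0.162 | [0.7 0.4] 1786 0.163 | 
yaw -0.22303096837155842
0.1 790 min [-0.009  0.035] max [0.133 0.171] frontx -0.009
0.11 797 min [-0.009  0.036] max [0.132 0.171] frontx -0.009
0.12 608 min [-0.009  0.037] max [0.129 0.173] frontx -0.009
0.13 771 min [-0.01   0.003] max [0.129 0.199] frontx -0.01
0.14 1236 min [-0.009 -0.008] max [0.131 0.2  ] frontx -0.009
0.15 816 min [-0.012  0.017] max [0.146 0.174] frontx -0.012
0.16 4540 min [-0.011  0.019] max [0.145 0.172] frontx -0.011
0.17 60 min [0.053 0.083] max [0.074 0.109] frontx 0.053
0.18 211 min [0.053 0.083] max [0.081 0.11 ] frontx 0.053
```

arm_command:
  targets:
    - {"z": 0.12,"rz": -0.06}
    - {"z": 0.16,"rz": -0.12}
    - {"z": 0.16,"rz": -0.18}
    - {"z": 0.16,"rz": -0.24}

```text
schema error: expected keys x, y, z, rx, ry, rz, claw
```

arm_command:
  targets:
    - {"x": 0,"y": 0,"z": 0.06,"rx": 0,"ry": 0,"rz": -0.06,"claw": 0}
    - {"x": 0.04,"y": -0.05,"z": 0.12,"rx": 0,"ry": 0,"rz": -0.12,"claw": 0}
    - {"x": 0.08,"y": -0.11,"z": 0.14,"rx": 0,"ry": 0,"rz": -0.18,"claw": 0}
    - {"x": 0.12,"y": -0.17,"z": 0.14,"rx": 0,"ry": 0,"rz": -0.24,"claw": 0}
    - {"x": 0.16,"y": -0.23,"z": 0.14,"rx": 0,"ry": 0,"rz": -0.3,"claw": 0}
    - {"x": 0.2,"y": -0.29,"z": 0.14,"rx": 0,"ry": 0,"rz": -0.36,"claw": 0}
    - {"x": 0.24,"y": -0.35,"z": 0.14,"rx": 0,"ry": 0,"rz": -0.42,"claw": 0}
    - {"x": 0.28,"y": -0.41,"z": 0.14,"rx": 0,"ry": 0,"rz": -0.48,"claw": 0}
    - {"x": 0.32,"y": -0.47,"z": 0.14,"rx": 0,"ry": 0,"rz": -0.54,"claw": 0}
    - {"x": 0.36,"y": -0.53,"z": 0.14,"rx": 0,"ry": 0,"rz": -0.6,"claw": 0}

```text
t: 0.93
tool_pos: [0.3281, 0.3149, 0.3023]
orientation: [-2.088, -2.347, 0.001]
force: [1.2, -0.1, 0.6]
opening: 0.0928
gripper_force: 0.0
```

Run:
```python
from h import *
s=robot.read_state(); c=robot.get_calibration('wrist')
for k in('t','q','tool_pos','orientation','force'): print(k,np.round(s[k],3))
R=Rm(s['orientation']);print('cam in tool',R.T@(c['origin']-s['tool_pos']), 'view dir world',-Rm(c['orientation'])[:,2],'ytool yaw',np.arctan2(R[1,1],R[0,1]))
```

```text
t 0.933
q [ 0.652 -0.288  1.759 -0.     1.671  0.536]
tool_pos [0.328 0.315 0.302]
orientation [-2.088e+00 -2.347e+00  1.000e-03]
force [ 1.231 -0.121  0.628]
cam in tool [ 0.08288445 -0.00099556 -0.15169714] view dir world [ 0.03364861 -0.29394013 -0.95523137] ytool yaw 0.11638268492659418
```

arm_command:
  targets:
    - {"x": 0.04,"y": -0.05,"z": 0,"rx": 0,"ry": 0,"rz": -0.06,"claw": 0}
    - {"x": 0.08,"y": -0.1,"z": 0,"rx": 0,"ry": 0,"rz": -0.12,"claw": 0}
    - {"x": 0.12,"y": -0.16,"z": 0,"rx": 0,"ry": 0,"rz": -0.18,"claw": 0}
    - {"x": 0.16,"y": -0.21,"z": 0,"rx": 0,"ry": 0,"rz": -0.24,"claw": 0}
    - {"x": 0.2,"y": -0.26,"z": 0,"rx": 0,"ry": 0,"rz": -0.3,"claw": 0}
    - {"x": 0.24,"y": -0.32,"z": 0,"rx": 0,"ry": 0,"rz": -0.36,"claw": 0}
    - {"x": 0.28,"y": -0.37,"z": 0,"rx": 0,"ry": 0,"rz": -0.42,"claw": 0}
    - {"x": 0.32,"y": -0.42,"z": 0,"rx": 0,"ry": 0,"rz": -0.48,"claw": 0}
    - {"x": 0.36,"y": -0.48,"z": 0,"rx": 0,"ry": 0,"rz": -0.54,"claw": 0}
    - {"x": 0.384,"y": -0.512,"z": 0,"rx": 0,"ry": 0,"rz": -0.6,"claw": 0}

```text
t: 1.77
tool_pos: [0.5208, 0.0575, 0.3019]
orientation: [3.049, 0.754, -0.002]
force: [-0.3, -0.6, -0.2]
opening: 0.0929
gripper_force: 0.0
```

arm_command:
  targets:
    - {"x": 0,"y": 0,"z": 0,"rx": 0,"ry": 0,"rz": -0.06,"claw": 0}
    - {"x": 0,"y": 0,"z": 0,"rx": 0,"ry": 0,"rz": -0.12,"claw": 0}
    - {"x": 0,"y": 0,"z": 0,"rx": 0,"ry": 0,"rz": -0.18,"claw": 0}
    - {"x": 0,"y": 0,"z": 0,"rx": 0,"ry": 0,"rz": -0.24,"claw": 0}
    - {"x": 0,"y": 0,"z": 0,"rx": 0,"ry": 0,"rz": -0.3,"claw": 0}
    - {"x": 0,"y": 0,"z": 0,"rx": 0,"ry": 0,"rz": -0.353,"claw": 0}
    - {"x": 0,"y": 0,"z": 0,"rx": 0,"ry": 0,"rz": -0.353,"claw": 0}
    - {"x": 0,"y": 0,"z": 0,"rx": 0,"ry": 0,"rz": -0.353,"claw": 0}

```text
t: 2.43
tool_pos: [0.5195, 0.0606, 0.3022]
orientation: [3.124, -0.329, -0.001]
force: [-0.7, 0.6, 0.1]
opening: 0.0931
gripper_force: 0.0
```

Run:
```python
from h import *
s=robot.read_state()
for k in('t','q','tool_pos','orientation','force'): print(k,np.round(s[k],3))
R=Rm(s['orientation']);print('ytool yaw',np.arctan2(R[1,1],R[0,1]))
snap('wrist','w1')
```

```text
t 2.433
q [ 0.018 -0.097  1.592  0.     1.647  1.798]
tool_pos [0.52  0.061 0.302]
orientation [ 3.124e+00 -3.290e-01 -1.000e-03]
force [-0.653  0.575  0.082]
ytool yaw -1.7805069172400925
{'intrinsics': [[345.108, 0.0, 280.403], [0.0, 345.108, 210.632], [0.0, 0.0, 1.0]], 'origin': [0.6, 0.043, 0.454], 'orientation': [-0.217, 0.269, -1.766]}
```

View pics/w1.png

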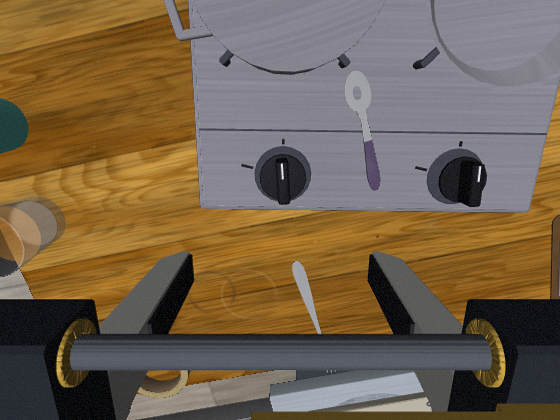

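The wrist view shows the left knob at (283,175) with its bar upright in the picture (off). Its long mark is to the left at (247,166), and the right knob is at (460,180). I'll get the precise axis from the bar's top surface.

Run:
```python
from h import *
s=load('w1');C=cloud(s);dark=s['p'].max(2)<70
K={}
for k,(a,b,c,d) in {'L':(250,140,315,210),'R':(422,140,495,212)}.items():
    m=np.zeros(dark.shape,bool);m[b:d,a:c]=True
    t=C[m&(C[...,2]>.100)&(C[...,2]<.125)]; f=C[m&dark&(C[...,2]<.086)&(C[...,2]>.072)]
    t=t[t[:,2]>np.median(t[:,2])-.003]
    r=cv2.minAreaRect(t[:,:2].astype(np.float32)*1000); K[k]=np.array(r[0])/1000
    ys=np.array([1]);e=cv2.fitLine(t[:,:2].astype(np.float32),cv2.DIST_L2,0,.01,.01).ravel()
    fc=cv2.minEnclosingCircle(f[:,:2].astype(np.float32)*1000)
    print(k,len(t),'z',t[:,2].mean().round(4),'rect',r,'yaw',np.arctan2(e[1],e[0]),'flange z',np.median(f[:,2]).round(4),fc)
d=K['L']-K['R'];print('span',np.linalg.norm(d),'hob yaw',np.arctan2(-d[0],d[1]))
```

```text
L 524 z 0.1073 rect ((522.4013671875, 57.41400909423828), (12.883101463317871, 45.81418991088867), 81.1907730102539) yaw -0.1483306 flange z 0.0796 ((522.7803344726562, 57.24373245239258), 25.913785934448242)
R 554 z 0.1071 rect ((478.6915283203125, -137.2257843017578), (13.642210006713867, 45.64420700073242), 81.90283203125) yaw -0.14912923 flange z 0.0795 ((478.602783203125, -137.4441375732422), 26.078920364379883)
span 0.19948734091924614 hob yaw -0.22090307252304925
```

arm_command:
  targets:
    - {"x": 0.005,"y": -0.0066,"z": -0.06,"rx": 0,"ry": 0,"rz": 0.03,"claw": 0}
    - {"x": 0.005,"y": -0.0066,"z": -0.13,"rx": 0,"ry": 0,"rz": 0.03,"claw": 60}
    - {"x": 0.005,"y": -0.0066,"z": -0.2,"rx": 0,"ry": 0,"rz": 0.03,"claw": 100}
    - {"x": 0.005,"y": -0.0066,"z": -0.27,"rx": 0,"ry": 0,"rz": 0.03,"claw": 100}
    - {"x": 0.005,"y": -0.0066,"z": -0.33,"rx": 0,"ry": 0,"rz": 0.03,"claw": 100}
    - {"x": 0.005,"y": -0.0066,"z": -0.37,"rx": 0,"ry": 0,"rz": 0.03,"claw": 100}
    - {"x": 0.005,"y": -0.0066,"z": -0.396,"rx": 0,"ry": 0,"rz": 0.03,"claw": 100}
    - {"x": 0.005,"y": -0.0066,"z": -0.396,"rx": 0,"ry": 0,"rz": 0.03,"claw": 100}
    - {"x": 0.005,"y": -0.0066,"z": -0.396,"rx": 0,"ry": 0,"rz": 0.03,"claw": 100}
  squeeze: 15

```text
t: 3.23
tool_pos: [0.5215, 0.0572, 0.1041]
orientation: [3.132, -0.237, -0.003]
force: [0.8, 1.1, 0.6]
opening: 0.0563
gripper_force: 0.0
```

Run:
```python
from h import *
s=robot.read_state()
for k in('t','q','tool_pos','orientation','force','opening'): print(k,np.round(s[k],4))
snap('wrist','w2'); snap('side','sd2')
a=cv2.imread('pics/w2.png');b=cv2.imread('pics/sd2.png')
cv2.imwrite('pics/c2.png',np.hstack([a[100:420,80:480],b[80:400,150:550]]))
```

```text
t 3.2333
q [0.0116 0.0302 1.835  0.     1.2784 1.7335]
tool_pos [0.5215 0.0572 0.1041]
orientation [ 3.1325e+00 -2.3720e-01 -3.0000e-03]
force [0.8228 1.1331 0.5639]
opening 0.0563
{'intrinsics': [[345.108, 0.0, 280.403], [0.0, 345.108, 210.632], [0.0, 0.0, 1.0]], 'origin': [0.603, 0.045, 0.256], 'orientation': [-0.224, 0.261, -1.707]}
{'intrinsics': [[520.236, 0.0, 278.582], [0.0, 520.236, 217.744], [0.0, 0.0, 1.0]], 'origin': [0.494, 0.741, 0.538], 'orientation': [0.113, -1.475, -2.673]}
```

View pics/c2.png

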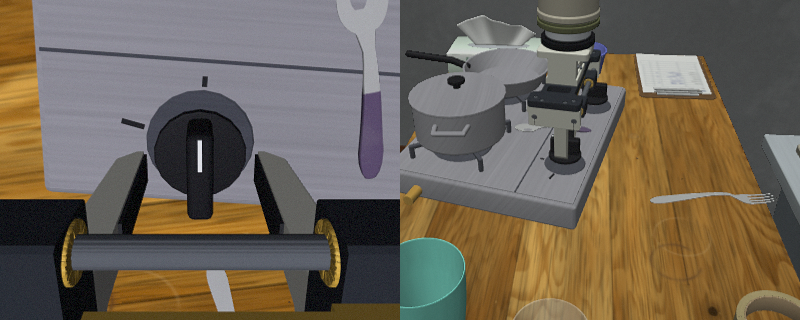

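The bar, at (200,170) in the crop, is centred between the fingertips at 145 and 257. I'll close the gripper.

arm_command:
  targets:
    - {"x": 0,"y": 0,"z": 0,"rx": 0,"ry": 0,"rz": 0,"claw": 255}
    - {"x": 0,"y": 0,"z": 0,"rx": 0,"ry": 0,"rz": 0,"claw": 255}
    - {"x": 0,"y": 0,"z": 0,"rx": 0,"ry": 0,"rz": 0,"claw": 255}
    - {"x": 0,"y": 0,"z": 0,"rx": 0,"ry": 0,"rz": 0,"claw": 255}
    - {"x": 0,"y": 0,"z": 0,"rx": 0,"ry": 0,"rz": 0,"claw": 255}
    - {"x": 0,"y": 0,"z": 0,"rx": 0,"ry": 0,"rz": 0,"claw": 255}
    - {"x": 0,"y": 0,"z": 0,"rx": 0,"ry": 0,"rz": 0,"claw": 255}
  squeeze: 45

```text
t: 3.92
tool_pos: [0.5222, 0.0572, 0.1046]
orientation: [-3.132, 0.24, 0.0]
force: [-0.4, -0.4, -0.3]
opening: 0.0145
gripper_force: 0.0
```

arm_command:
  targets:
    - {"x": 0,"y": 0,"z": 0,"rx": 0,"ry": 0,"rz": 0,"claw": 255}
    - {"x": 0,"y": 0,"z": 0,"rx": 0,"ry": 0,"rz": 0,"claw": 255}
    - {"x": 0,"y": 0,"z": 0,"rx": 0,"ry": 0,"rz": 0,"claw": 255}
  squeeze: 45

```text
t: 4.17
tool_pos: [0.5222, 0.0574, 0.1047]
orientation: [-3.132, 0.24, -0.0]
force: [0.7, 2.1, 0.5]
opening: 0.0127
gripper_force: 45.0
```

arm_command:
  targets:
    - {"x": 0,"y": 0,"z": -0.006,"rx": 0,"ry": 0,"rz": 0,"claw": 255}
    - {"x": 0,"y": 0,"z": -0.012,"rx": 0,"ry": 0,"rz": 0,"claw": 255}
    - {"x": 0,"y": 0,"z": -0.018,"rx": 0,"ry": 0,"rz": 0,"claw": 255}
    - {"x": 0,"y": 0,"z": -0.022,"rx": 0,"ry": 0,"rz": 0,"claw": 255}
    - {"x": 0,"y": 0,"z": -0.022,"rx": 0,"ry": 0,"rz": 0,"claw": 255}
    - {"x": 0,"y": 0,"z": -0.022,"rx": 0,"ry": 0,"rz": 0,"claw": 255}

```text
t: 4.67
tool_pos: [0.5224, 0.0574, 0.0942]
orientation: [-3.132, 0.24, -0.0]
force: [-4.6, 3.1, 8.3]
opening: 0.0127
gripper_force: 45.0
```

arm_command:
  targets:
    - {"x": 0,"y": 0,"z": 0,"rx": 0,"ry": 0,"rz": 0.05,"claw": 255}
    - {"x": 0,"y": 0,"z": 0,"rx": 0,"ry": 0,"rz": 0.1,"claw": 255}
    - {"x": 0,"y": 0,"z": 0,"rx": 0,"ry": 0,"rz": 0.15,"claw": 255}
    - {"x": 0,"y": 0,"z": 0,"rx": 0,"ry": 0,"rz": 0.2,"claw": 255}
    - {"x": 0,"y": 0,"z": 0,"rx": 0,"ry": 0,"rz": 0.25,"claw": 255}
    - {"x": 0,"y": 0,"z": 0,"rx": 0,"ry": 0,"rz": 0.3,"claw": 255}
    - {"x": 0,"y": 0,"z": 0,"rx": 0,"ry": 0,"rz": 0.35,"claw": 255}
    - {"x": 0,"y": 0,"z": 0,"rx": 0,"ry": 0,"rz": 0.4,"claw": 255}
    - {"x": 0,"y": 0,"z": 0,"rx": 0,"ry": 0,"rz": 0.45,"claw": 255}
    - {"x": 0,"y": 0,"z": 0,"rx": 0,"ry": 0,"rz": 0.475,"claw": 255}

```text
t: 5.5
tool_pos: [0.5227, 0.0565, 0.0944]
orientation: [2.891, 1.226, 0.001]
force: [-3.4, -2.8, 9.5]
opening: 0.0128
gripper_force: 45.0
```

Run:
```python
from h import *
s=robot.read_state();R=Rm(s['orientation'])
for k in('t','q','tool_pos','force','wrist_torque','opening'): print(k,np.round(s[k],4))
print('toolx yaw',np.arctan2(R[1,0],R[0,0]))
```

```text
t 5.5
q [ 1.1000e-02  4.1700e-02  1.8420e+00 -1.3000e-03  1.2568e+00  7.7990e-01]
tool_pos [0.5227 0.0565 0.0944]
force [-3.3762 -2.7921  9.535 ]
wrist_torque [-0.4692  0.6861 -0.0919]
opening 0.0128
toolx yaw 0.8023380848048264
```

It turned with no slip, to about 0.95–1.02 rad, which is past the stop. Now I'll let it rise for clearance to the pot and go on to the end stop.

arm_command:
  targets:
    - {"x": 0,"y": 0,"z": 0.008,"rx": 0,"ry": 0,"rz": 0,"claw": 255}
    - {"x": 0,"y": 0,"z": 0.016,"rx": 0,"ry": 0,"rz": 0,"claw": 255}
    - {"x": 0,"y": 0,"z": 0.021,"rx": 0,"ry": 0,"rz": 0,"claw": 255}
    - {"x": 0,"y": 0,"z": 0.021,"rx": 0,"ry": 0,"rz": 0.03,"claw": 255}
    - {"x": 0,"y": 0,"z": 0.021,"rx": 0,"ry": 0,"rz": 0.06,"claw": 255}
    - {"x": 0,"y": 0,"z": 0.021,"rx": 0,"ry": 0,"rz": 0.09,"claw": 255}
    - {"x": 0,"y": 0,"z": 0.021,"rx": 0,"ry": 0,"rz": 0.12,"claw": 255}
    - {"x": 0,"y": 0,"z": 0.021,"rx": 0,"ry": 0,"rz": 0.15,"claw": 255}
    - {"x": 0,"y": 0,"z": 0.021,"rx": 0,"ry": 0,"rz": 0.15,"claw": 255}

```text
t: 6.25
tool_pos: [0.5229, 0.0563, 0.1044]
orientation: [2.677, 1.64, 0.001]
force: [1.8, -4.0, 3.3]
opening: 0.0129
gripper_force: 45.0
```

```bash
cat > st.py <<'E'
from h import *
s=robot.read_state();R=Rm(s['orientation'])
for k in('t','tool_pos','force','wrist_torque','opening'): print(k,np.round(s[k],4))
print('toolx yaw',np.arctan2(R[1,0],R[0,0]))
E
python3 st.py
```

```text
t 6.25
tool_pos [0.5229 0.0563 0.1044]
force [ 1.8222 -3.9577  3.2581]
wrist_torque [-0.8316 -0.2379  0.0416]
opening 0.0129
toolx yaw 1.0991922879310172
```

Now small steps against the end stop, watching the z moment.

arm_command:
  targets:
    - {"x": 0,"y": 0,"z": 0,"rx": 0,"ry": 0,"rz": 0.015,"claw": 255}
    - {"x": 0,"y": 0,"z": 0,"rx": 0,"ry": 0,"rz": 0.03,"claw": 255}
    - {"x": 0,"y": 0,"z": 0,"rx": 0,"ry": 0,"rz": 0.03,"claw": 255}

```text
t: 6.5
tool_pos: [0.523, 0.0564, 0.1044]
orientation: [2.63, 1.715, 0.001]
force: [0.9, -4.4, 1.9]
opening: 0.0123
gripper_force: 45.2
```

```bash
python3 st.py
```

```text
t 6.5
tool_pos [0.523  0.0564 0.1044]
force [ 0.9218 -4.4218  1.9356]
wrist_torque [-1.047  -0.2984 -0.39  ]
opening 0.0123
toolx yaw 1.155512277920269
```

The end stop is reached: the moment is -0.39 N m, against 0.04 from friction. Now release and lift.

arm_command:
  targets:
    - {"x": 0,"y": 0,"z": 0,"rx": 0,"ry": 0,"rz": 0,"claw": 150}
    - {"x": 0,"y": 0,"z": 0,"rx": 0,"ry": 0,"rz": 0,"claw": 150}
    - {"x": 0,"y": 0,"z": 0,"rx": 0,"ry": 0,"rz": 0,"claw": 150}
    - {"x": 0,"y": 0,"z": 0,"rx": 0,"ry": 0,"rz": 0,"claw": 150}
    - {"x": 0,"y": 0,"z": 0,"rx": 0,"ry": 0,"rz": 0,"claw": 150}
    - {"x": 0,"y": 0,"z": 0.02,"rx": 0,"ry": 0,"rz": 0,"claw": 150}
    - {"x": 0,"y": 0,"z": 0.06,"rx": 0,"ry": 0,"rz": 0,"claw": 150}
    - {"x": 0,"y": 0,"z": 0.12,"rx": 0,"ry": 0,"rz": 0,"claw": 150}
    - {"x": 0,"y": 0,"z": 0.19,"rx": 0,"ry": 0,"rz": 0,"claw": 150}
    - {"x": 0,"y": 0,"z": 0.26,"rx": 0,"ry": 0,"rz": 0,"claw": 150}

```text
t: 7.33
tool_pos: [0.5215, 0.0573, 0.2358]
orientation: [-2.63, -1.717, 0.001]
force: [0.4, 0.6, 0.3]
opening: 0.0385
gripper_force: 0.0
```

arm_command:
  targets:
    - {"x": -0.05,"y": 0,"z": 0.06,"rx": 0,"ry": 0,"rz": 0,"claw": 150}
    - {"x": -0.1,"y": 0,"z": 0.12,"rx": 0,"ry": 0,"rz": 0,"claw": 150}
    - {"x": -0.1,"y": 0,"z": 0.12,"rx": 0,"ry": 0,"rz": 0,"claw": 150}
    - {"x": -0.1,"y": 0,"z": 0.12,"rx": 0,"ry": 0,"rz": 0,"claw": 150}

```text
t: 7.67
tool_pos: [0.4729, 0.0574, 0.2978]
orientation: [2.628, 1.716, 0.009]
force: [0.4, -1.0, -0.5]
opening: 0.0384
gripper_force: 0.0
```

```bash
python3 st.py
python3 - <<'E'
from h import *
snap('side','sd3'); snap('wrist','w3')
a=cv2.imread('pics/w3.png');b=cv2.imread('pics/sd3.png')
cv2.imwrite('pics/c3.png',cv2.resize(np.hstack([a,b]),(800,300)))
s=load('sd3');C=cloud(s);dark=s['p'].max(2)<60
m=np.zeros(dark.shape,bool);m[200:260,285:350]=1
q=m&(C[...,2]>.095)&(C[...,2]<.125)&dark&(abs(C[...,0]-.5225)<.03);t=C[q]
if len(t): e=cv2.fitLine(t[:,:2].astype(np.float32),cv2.DIST_L2,0,.01,.01).ravel();print(len(t),'ztop',np.percentile(t[:,2],95),'bar yaw',np.arctan2(e[1],e[0])%np.pi,cv2.minAreaRect(t[:,:2].astype(np.float32)*1000))
w=load('w3');C=cloud(w);dx=(np.hypot(C[...,0]-.5225,C[...,1]-.0573)<.03)&(C[...,2]>.104)&(C[...,2]<.115);t=C[dx]
print(len(t))
if len(t)>30:print(cv2.minAreaRect(t[:,:2].astype(np.float32)*1000),t[:,2].mean())
o=load('sd1')['p'].astype(int);n=s['p'].astype(int);print('pot/pan image change',np.abs(o-n)[100:250,150:260].mean())
E
```

```text
t 7.6667
tool_pos [0.4729 0.0574 0.2978]
force [ 0.4062 -1.025  -0.461 ]
wrist_torque [-0.0818  0.0954  0.002 ]
opening 0.0384
toolx yaw 1.1569175877647127
{'intrinsics': [[520.236, 0.0, 278.582], [0.0, 520.236, 217.744], [0.0, 0.0, 1.0]], 'origin': [0.494, 0.741, 0.538], 'orientation': [0.113, -1.475, -2.673]}
{'intrinsics': [[345.108, 0.0, 280.403], [0.0, 345.108, 210.632], [0.0, 0.0, 1.0]], 'origin': [0.504, 0.133, 0.447], 'orientation': [-0.295, 0.06, -0.411]}
220 ztop 0.10940786584031548 bar yaw 1.0794322 ((524.4548950195312, 59.36065673828125), (43.383975982666016, 13.225324630737305), 64.66463470458984)
580
((522.38134765625, 57.54777145385742), (45.75662612915039, 13.045671463012695), 64.45498657226562) 0.10712767114954594
pot/pan image change 1.3556767676767676
```

View pics/c3.png

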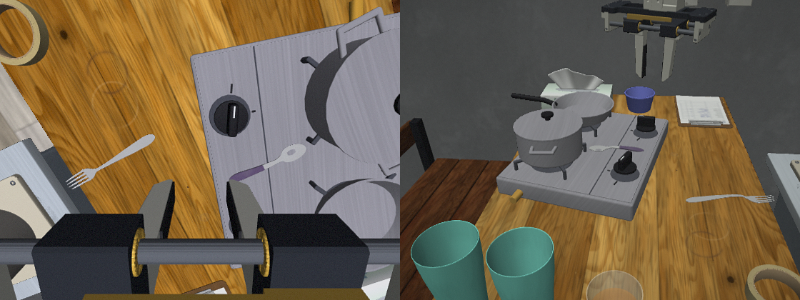

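The left bar is now at 64.5°, which is 1.35 rad from the hob's x axis. It is back up (top at 107 mm), and the pot, pan and right knob have not changed. Handing in.

```bash
python3 -c "
from plant import robot
print(robot.close_job())"
```

```text
the job is handed in; nothing more can be done
None
```

The soup pot's burner (left) is on: I pushed its knob down about 10 mm, turned it counter-clockwise to the end stop (measured 1.35 rad) and let it spring up; the right knob is still off, the pot and pan look unmoved in the before and after pictures, and the job was handed in at about 8 s.

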